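# Unhook the sample cassette from its lipped dock

### The job

Take the white sample cassette out of its dock and set it down gently, flat and with its fin up, inside the shallow steel tray. It is caught at both ends: draw it back by its fin into the deep channel at the end nearer the robot until you feel it meet the channel's end wall, tilt the other end up over the retaining lip, then slide the toe out of the channel and lift it away. Do not force it against the dock, and leave the vial, jar and stopper alone.

Things in the scene. Friction and masses are not known exactly. Their poses are not given: they have to be found in the camera images.
- cassette: White plastic sample cassette, 0.18 to 0.35 kg, starting in the dock, axes parallel to the dock's within 0.02 rad. Origin: centre of its block's underside; z up, x lengthwise. Block 50 (x) x 44 (y) x 24 mm high. On its middle stands an upright fin to hold it by, 12 mm thick (along x), 30 mm wide (along y), its top 60 mm above the underside. Toe at the -x end, tongue at the +x end.
- fin (a point): Middle of the upper part of the cassette's fin, the place to grip it, 45 mm above the cassette's underside; axes of the cassette.
- toe (a point): Tip of the cassette's toe, at (-66, 0, 4) mm in the cassette's frame. The toe is 36 mm wide, 6 mm thick (1 to 7 mm above the underside), sticks out 41 mm from the block and has a round end. With the toe in the channel the cassette can be tilted about it, tongue end up, to about 0.26 rad.
- tongue (a point): Tip of the cassette's tongue, at (59, 0, 5) mm in the cassette's frame. The tongue is 30 mm wide, 6 mm thick (2 to 8 mm above the underside) and sticks out 34 mm from the block. Tilting by 0.1 rad about the toe brings it over the lip.
- dock: Dock, fixed: grey base plate 206 (x) x 80 x 8 mm; the cassette lies on it. Origin: centre of the plate's underside, x lengthwise, z up. On it a rigid aluminium frame: channel at -x, lip at +x, side strips 10 mm high, 3 mm off the block on either side. The frame is bolted through slots and stands up to 12 mm off nominal along x, not measured; it does not give. Over 15 N from the cassette spoils the frame.
- channel (a point): Nominal foot of the deep channel's end wall (inner face), on the plate at x = -81.5 mm of the dock; the real wall is up to 12 mm off along x with the frame. A ledge reaches 34 mm from the wall toward +x over the toe, underside 15 mm and top 20 mm above the plate, so a straight lift is stopped. At the start the toe has 3 to 28 mm to go to the wall, and 31.5 mm in all between wall and lip post.
- lip (a point): Nominal foot of the lip's post (inner face), on the plate at x = +75 mm of the dock; it shifts with the frame. The lip reaches 29.5 mm from the post toward -x over the tongue, underside 10 mm and top 14 mm above the plate, 40 mm wide. The tongue is clear of the lip only in the last 2 mm of travel before the toe meets the channel's wall.
- tray: Shallow open steel tray, fixed, 184 (x) x 114 (y) x 18 mm high outside, walls and floor 3 mm with a rolled rim 2.5 mm in radius. Origin: centre of its underside. The cassette fits in lengthwise. It bears a gentle setting down, not a drop (more than 40 N).
- vial: Bystander: small capped sample vial, 29 mm across, 61 mm high; origin at the centre of its underside.
- jar: Bystander: low wide capped jar, 57 mm across, 47 mm high; origin at the centre of its underside.
- stopper: Bystander: dark rubber stopper, 35 mm across, 28 mm high; origin at the centre of its underside.

How it is judged:
On the way, in this order (a step that is already met when the one before it is completed fails the run):
1. the cassette's tongue end is tilted up past the lip while its toe is still in the deep channel (angle between cassette's own z axis and vertical above 0.08 rad and x of toe in the frame of dock below -0.06 m and z of toe in the frame of dock below 0.025 m and z of tongue in the frame of dock above 0.021 m), for 0.1 s.
2. the cassette is lifted clear of the dock (z of each of toe, tongue in the frame of dock above 0.035 m), for 0.1 s.
At the end, for the whole second after the job is handed in: the cassette lies flat (within 0.06 rad, underside within 8 mm of the tray's underside level) with its fin up on the floor of the tray, its centre within 50 mm lengthwise and 45 mm across of the tray's centre, released and at rest (z of cassette in the frame of tray between 0 and 0.008 m and x of cassette in the frame of tray between -0.05 and 0.05 m and y of cassette in the frame of tray between -0.045 and 0.045 m and angle between cassette's own z axis and vertical below 0.06 rad and linear speed of cassette below 0.02 m/s); the robot touches nothing.
It fails at once if the cassette is forced against the dock's frame (over 15 N) (contact force between cassette and dock above 15 N).
It fails at once if the cassette is dropped into or pressed on the tray (over 40 N) (contact force between cassette and tray above 40 N).
It fails at once if a bystander (vial, jar or stopper) is moved by more than 20 mm (distance of any of vial, jar, stopper from where it was at the start of the episode above 0.02 m).
It also fails if it takes over 58 s, if anything falls off the work surface, if the arm or the gripper's body presses on something with over 40 N, if the wrist force passes 120 N, or if a joint passes its speed limit or range.

### The arm

A 6-joint arm with a two-finger parallel gripper is mounted at the origin on a cart in front of the work surface, level with it; the furniture and walls round the work are solid. World frame = base frame: x ahead of the robot, y to its left, z up, the work surface at z = 0. Lengths are in m, angles in rad, forces in N, time in s.
With the tool pointing down it reaches from about 0.35 to 0.875 m from the base axis. Payload 4.2 kg.
Tool frame: the origin (TCP) lies on the centre line of the jaws, within the pads' length; the fingertips stand env.tcp_to_tips ahead of it and the grasp point (between the pads) lies 3 mm ahead of it (env.tcp_to_tips is the distance from the TCP to the fingertips, in m); z points along the fingers, y is the line along which they close (so a half turn about z gives the same grasp; the last joint's range is limited). The gripper opens to 85 mm and grips with 20 to 120 N. Pads are 22 mm wide; open, the fingers measure 114 mm over their backs; the gripper's body (76 mm by 85 mm) begins 54 mm behind the grasp point. The pads swing forward as they close: fully open they stand 13 mm farther back than shut.
Start: joints at [-1.042, 0.385, 0.008, 0, -1.194, -0.259], TCP at [0.167, -0.602, 0.253] pointing down, gripper open.
Joint ranges: [-3.14, 3.14], [-1.21, 2.06], [-1.07, 1.41], [-3.16, 2.05], [-2.99, -0.16], [-3.1, 3.1]. Speed limits (rad/s): [2.79, 2.79, 3.14, 3.14, 3.14, 3.14].

### API

Orientations are given as a rotation vector (axis times angle).
In Python, from station import env, grab_frame, get_calibration, close_job gives the robot as it stands. The module is installed in compiled form; this text tells all that it offers.
- The arm moves only by the tool move_arm, never from a script. Its argument "steps" is a list of rows, each a list of 7 numbers: the opening, from -1 (shut) to 1 (fully open), then the shift along the tool's x, y, z in units of 25 mm (1.0 is 25 mm), then the turn, a rotation vector about the tool's x, y, z in degrees. In form: [[hand, x, y, z, ax, ay, az], ...]. A call has 1 to 20 rows; each row is the pose to reach, as a shift and turn from the pose commanded when the call began, along the tool's axes at that moment; what a row does not reach only later rows make up. A row lasts 1/12 s, in which the tool goes at most 41.7 mm and 7.16 degrees, less where a joint would pass 70% of its speed; a pose out of reach is approached as far as the arm can. A call with a gripper value outside its range is refused whole. The fingers move at their own pace and stop on an object; "newtons" is the grip in N (left out, the last holds). Time passes only in rows, so rows that repeat a pose let the fingers close. It gives the time, the measured TCP pose, the force, the opening and the grip force at its end, in the units of the state.
- env.get_obs(): the state, without advancing time (a new reading comes with each control period).
- grab_frame(name): name is "side" or "top"; returns (picture, depth): 420x560x3 uint8, red, green, blue; 420x560 float32, m along the optical axis (not along the pixel's ray), 0 where there is no reading.
- get_calibration(name): a dict with "fx", "fy", "cx", "cy" (pixels), "pose" (4x4, takes a point from camera to world coordinates). Camera axes: x right, y down, z forward; pixel columns grow to the right and rows downward; lengths in m; the calibration is good to about 2 mm. A picture is of the moment at which its call begins. get_calibration takes no time and is no camera call.
- close_job(): hands the job in; it is judged then, once.
The state is a dict: "clock": time; "qpos": joint angles; "joint_vel": joint speeds; "joint_efforts": joint torques, N m; "ee_pos": TCP position; "tcp_rot": TCP orientation; "contact_force": force on the tool from outside, world axes, zero at the start; "torque": the same for the moment, N m; "width": finger opening in m; "grip_force": force on a finger pad.
Only numpy, scipy, OpenCV 4.12 (cv2) and the standard library are available. Lean on these libraries where they do the work, as an engineer would, in place of code of your own. Each camera call takes 0.05 s, during which the arm holds its last target. There are 200 camera calls.

## Working session

There is one attempt and no reset: what is moved stays moved. The work goes in short steps, Python scripts to look and compute and a tool call to move; the robot and the scene stay as the last step left them, time stands still between calls to the robot, and variables do not carry over. Pictures are saved under pics/ and viewed, at most 10 in all, crops included, and the job is handed in when it is done.

Besides the shell and the picture viewer there is one more tool, called after "Request:" as a command line: name --pt "numbers of a row" for each row, then --argument value for the rest. move_arm: Moves the arm, as the interface text tells. Its arguments: {"type":"object","properties":{"steps":{"type":"array"},"newtons":{"type":"number"}},"required":["steps"]}

```bash
mkdir -p pics
python3 - <<'E'
from station import env, grab_frame, get_calibration
import numpy as np, cv2
for n in("top","side"):
    p,d=grab_frame(n); cv2.imwrite(f"pics/{n}0.png",p[:,:,::-1]); np.savez(f"{n}0.npz",p=p,d=d)
    c=get_calibration(n); print(n,{k:np.round(v,3).tolist() for k,v in c.items()})
o=env.get_obs(); print({k:np.round(v,3) for k,v in o.items()}, env.tcp_to_tips)
E
```

```text
top {'fx': 520.164, 'fy': 520.164, 'cx': 287.918, 'cy': 208.811, 'pose': [[0.027, -0.996, 0.087, 0.485], [-0.999, -0.024, 0.031, -0.03], [-0.029, -0.088, -0.996, 1.122], [0.0, 0.0, 0.0, 1.0]]}
side {'fx': 510.624, 'fy': 510.624, 'cx': 273.56, 'cy': 208.225, 'pose': [[0.914, -0.36, 0.188, 0.411], [-0.406, -0.795, 0.452, -0.412], [-0.013, -0.489, -0.872, 0.853], [0.0, 0.0, 0.0, 1.0]]}
{'clock': np.float64(0.1), 'qpos': array([-1.042,  0.385,  0.007, -0.   , -1.194, -0.259]), 'joint_vel': array([-0.   , -0.001,  0.004,  0.002,  0.   ,  0.   ]), 'joint_efforts': array([-0.0000e+00, -3.9332e+01,  1.8893e+01,  4.1980e+00, -3.0000e-03,
        0.0000e+00]), 'ee_pos': array([ 0.166, -0.602,  0.252]), 'tcp_rot': array([ 4.220e-01, -3.113e+00, -3.000e-03]), 'contact_force': array([-0.085, -0.14 ,  0.001]), 'torque': array([ 0.004, -0.012,  0.001]), 'grip_force': np.float64(0.0), 'width': np.float64(0.085)} 0.022
```

View pics/top0.png

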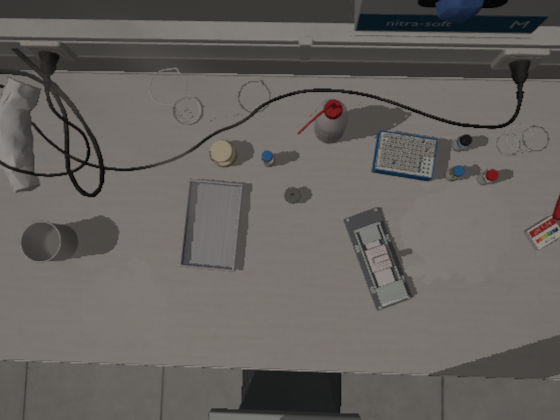

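View pics/side0.png

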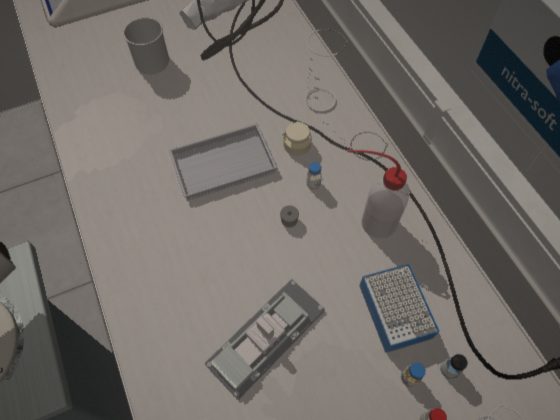

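The top view shows the dock around (378,257), with its ledge end at the bottom near (393,292). The tray is at (213,225), the jar at (222,153), the vial at (267,158) and the stopper at (293,195). The side view agrees with this. Next I measure from depth.

```bash
cat > h.py <<'E'
import numpy as np, cv2
from station import env, grab_frame, get_calibration
def cloud(n,d):
    c=get_calibration(n); v,u=np.mgrid[:420,:560]
    P=np.stack([(u-c["cx"])*d/c["fx"],(v-c["cy"])*d/c["fy"],d],-1)
    T=np.array(c["pose"]); return P@T[:3,:3].T+T[:3,3]
def rect(Q):
    r=cv2.minAreaRect((Q[:,:2]*1000).astype(np.float32)); return np.round(r[0],1),np.round(r[1],1),round(r[2],2)
E
python3 - <<'E'
from h import *
for n in("top","side"):
    f=np.load(f"{n}0.npz"); W=cloud(n,f["d"]); hsv=cv2.cvtColor(f["p"],cv2.COLOR_RGB2HSV)
    ok=f["d"]>0; x,y,z=W[...,0],W[...,1],W[...,2]
    D=ok&(x>.25)&(x<.55)&(y<-.1)&(y>-.36)
    print(n,"table z",np.median(z[ok&(x>.3)&(x<.35)&(abs(y)<.05)]), "hist",np.histogram(z[D],bins=np.arange(-.005,.09,.005))[0])
    for a,b in((.005,.08),(.024,.05),(.055,.08)):
        m=(D&(z>a)&(z<b)).astype(np.uint8); k,l,s,_=cv2.connectedComponentsWithStats(m)
        i=1+np.argmax(s[1:,4]); print("dock",a,b,rect(W[l==i]),s[i,4],W[l==i].mean(0).round(4))
    T=ok&(x>.33)&(x<.6)&(y<.25)&(y>.02)&(z>.008)&(z<.03)
    k,l,s,_=cv2.connectedComponentsWithStats(T.astype(np.uint8)); i=1+np.argmax(s[1:,4]); print("tray",rect(W[l==i]),s[i,4])
    B=ok&(x>.45)&(x<.62)&(y<.17)&(y>-.1)&(z>.018)&(z<.1)
    k,l,s,_=cv2.connectedComponentsWithStats(B.astype(np.uint8))
    for j in range(1,k):
        if s[j,4]>25: print("by",W[l==j].mean(0).round(3),W[l==j][:,2].max().round(3),s[j,4])
p=np.load("top0.npz")["p"][195:320,330:430]; q=cv2.resize(p,None,fx=4.5,fy=4.5,interpolation=2)
cv2.imwrite("pics/dock.png",np.clip(q[:,:,::-1]*1.3,0,255))
E
```

```text
top table z -0.0010305483742065746 hist [9405 4715  844  441  422  305  566  290   19    3    2    5    2   21
   68    3    0    0]
dock 0.005 0.08 (array([ 474.4, -190.5]), array([187.2,  79.9]), 21.23) 2962 [ 0.4683 -0.1902  0.0196]
dock 0.024 0.05 (array([ 412. , -214.6]), array([40.3, 57.8]), 21.12) 510 [ 0.412  -0.2147  0.0273]
dock 0.055 0.08 (array([ 482.8, -187. ]), array([12. , 30.7]), 20.89) 94 [ 0.4826 -0.186   0.0662]
tray (array([526.8, 170.3]), array([119.2, 154. ]), 86.17) 568
by [ 0.608 -0.003  0.027] 0.034 155
by [0.511 0.114 0.02 ] 0.025 101
side table z -0.001179526560218136 hist [13130  3907  1490   616   634   505  1033   430    18    14    11    16
    16    24   125     1     0     0]
dock 0.005 0.08 (array([ 475. , -193.7]), array([189.8,  80.7]), 21.15) 4933 [ 0.4649 -0.1999  0.0195]
dock 0.024 0.05 (array([ 411.7, -218.4]), array([39.9, 57.4]), 21.54) 921 [ 0.4118 -0.2189  0.0269]
dock 0.055 0.08 (array([ 481.8, -190.5]), array([11.6, 29.3]), 19.04) 166 [ 0.4816 -0.1913  0.0656]
tray (array([526.1, 166.8]), array([121.5, 154.8]), 86.21) 792
by [0.547 0.108 0.02 ] 0.024 85
by [ 0.607 -0.007  0.026] 0.03 226[ WARN:0@0.686] global loadsave.cpp:1063 imwrite_ Unsupported depth image for selected encoder is fallbacked to CV_8U.
```

View pics/dock.png

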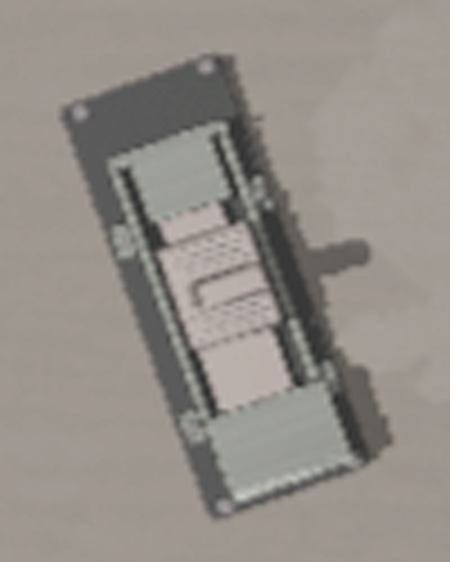

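The crop shows the dock at full length. The fin is at about (230,285), the lip plate at the top near (180,170), and the ledge with its end wall at the bottom near (280,440). The dock's x axis is about 21.2° from world x. The fin is at about (0.482,-0.188), and the toe has about 24 mm to go to the wall. Next is the tray pose and the hover move.

Run:
```python
from h import *
from scipy.spatial.transform import Rotation as R
c=get_calibration("top");T=np.array(c["pose"])
P=[]
for u,v in((190,180),(243,181),(235,270),(182,267)):
    r=T[:3,:3]@[(u-c["cx"])/c["fx"],(v-c["cy"])/c["fy"],1]; P.append(T[:3,3]+r*(.018-T[2,3])/r[2])
P=np.array(P); print(P.round(3),P.mean(0)); e=(P[0]-P[3]+P[1]-P[2])/2;print(np.degrees(np.arctan2(e[1],e[0])),np.hypot(*e[:2]))
o=env.get_obs(); M=R.from_rotvec(o["tcp_rot"]); d=M.inv().apply(np.array([.4825,-.1885,.15])-o["ee_pos"])/.025
a=np.radians(21.2);G=np.array([[np.sin(a),-np.cos(a),0],[-np.cos(a),-np.sin(a),0],[0,0,-1]]).T
print(d,np.degrees((M.inv()*R.from_matrix(G)).as_rotvec()))
```

```text
[[0.638 0.217 0.018]
 [0.639 0.103 0.018]
 [0.449 0.113 0.018]
 [0.452 0.226 0.018]] [0.544412   0.16466911 0.018     ]
-2.93667206574502 0.18862557601206165
[-16.58939763  12.56542942   4.11633611] [ 8.91084068e-02  8.87858225e-02 -9.57539021e+01]
```

Request:
move_arm --pt "1 -1.2 0.9 0 0 0 -6" --pt "1 -2.4 1.8 0 0 0 -13" --pt "1 -3.6 2.7 0 0 0 -20" --pt "1 -4.8 3.6 0.3 0 0 -27" --pt "1 -6 4.5 0.6 0 0 -34" --pt "1 -7.2 5.4 1 0 0 -41" --pt "1 -8.4 6.3 1.4 0 0 -48" --pt "1 -9.6 7.2 1.8 0 0 -55" --pt "1 -10.8 8.1 2.2 0 0 -62" --pt "1 -12 9 2.6 0 0 -69" --pt "1 -13.2 9.9 3 0 0 -76" --pt "1 -14.4 10.8 3.4 0 0 -83" --pt "1 -15.6 11.7 3.8 0.1 0.1 -90" --pt "1 -16.2 12.3 4 0.1 0.1 -95.7" --pt "1 -16.59 12.57 4.12 0.1 0.1 -95.7" --pt "1 -16.59 12.57 4.12 0.1 0.1 -95.7" --pt "1 -16.59 12.57 4.12 0.1 0.1 -95.7" --pt "1 -16.59 12.57 4.12 0.1 0.1 -95.7"

```text
clock: 1.6
ee_pos: [0.4821, -0.1896, 0.1504]
tcp_rot: [2.589, -1.778, 0.003]
contact_force: [-0.8, -0.2, -0.9]
width: 0.0855
grip_force: 0.0
```

Run:
```python
from h import *
from scipy.spatial.transform import Rotation as R
o=env.get_obs(); print(o["clock"],o["ee_pos"],o["contact_force"]);print(R.from_rotvec(o["tcp_rot"]).as_matrix().round(3))
p,d=grab_frame("side"); np.savez("s1.npz",p=p,d=d)
q=cv2.resize(p[180:420,130:390],None,fx=2.4,fy=2.4,interpolation=2); cv2.imwrite("pics/s1.png",q[:,:,::-1])
```

```text
1.6 [ 0.48211096 -0.18960449  0.15043579] [-0.77460243 -0.22075413 -0.91946923]
[[ 0.359 -0.933  0.001]
 [-0.933 -0.359 -0.002]
 [ 0.002  0.    -1.   ]]
```

View pics/s1.png

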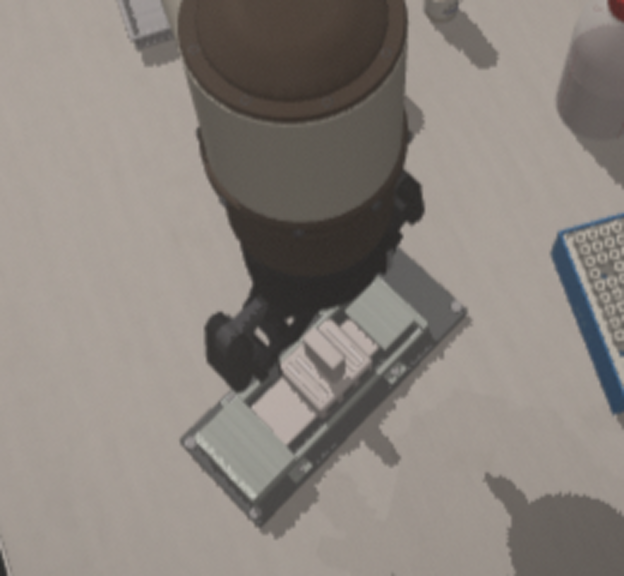

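The picture shows the jaws hovering in line with the dock's long axis. The fin, at (325,350) in the crop, lies between them. I'll descend, then close gently.

Request:
move_arm --pt "1 0 0 0.8 0 0 0" --pt "1 0 0 1.6 0 0 0" --pt "1 0 0 2.4 0 0 0" --pt "1 0 0 3.0 0 0 0" --pt "1 0 0 3.4 0 0 0" --pt "0.6 0 0 3.4 0 0 0" --pt "0.2 0 0 3.4 0 0 0" --pt "-0.2 0 0 3.4 0 0 0" --pt "-0.4 0 0 3.4 0 0 0" --pt "-0.5 0 0 3.4 0 0 0" --pt "-0.5 0 0 3.4 0 0 0" --pt "-0.5 0 0 3.4 0 0 0" --newtons 30

```text
clock: 2.65
ee_pos: [0.4829, -0.1891, 0.0658]
tcp_rot: [2.591, -1.775, 0.004]
contact_force: [-0.3, -1.0, -0.4]
width: 0.0215
grip_force: 0.0
```

Request:
move_arm --pt "-0.6 0 0 0 0 0 0" --pt "-0.7 0 0 0 0 0 0" --pt "-0.8 0 0 0 0 0 0" --pt "-1 0 0 0 0 0 0" --pt "-1 0 0 0 0 0 0" --pt "-1 0 0 0 0 0 0" --newtons 30

```text
clock: 3.15
ee_pos: [0.4823, -0.1891, 0.0654]
tcp_rot: [2.59, -1.775, 0.002]
contact_force: [-1.7, -0.4, 2.3]
width: 0.0118
grip_force: 30.9
```

Run:
```python
from h import *
o=env.get_obs(); print(o["clock"],o["ee_pos"],o["contact_force"],o["torque"],o["width"],o["grip_force"])
```

```text
3.15 [ 0.48233315 -0.18914076  0.065415  ] [-1.66294857 -0.40590869  2.25941532] [0.06478816 0.53491077 0.02489088] 0.011753222991018945 30.879368484020233
```

Request:
move_arm --pt "-1 0 0 0 0 0 0" --pt "-1 0 0 0 0 0 0" --pt "-1 0 0.08 0 0 0 0" --pt "-1 0 0.16 0 0 0 0" --pt "-1 0 0.24 0 0 0 0" --pt "-1 0 0.32 0 0 0 0" --pt "-1 0 0.4 0 0 0 0" --pt "-1 0 0.48 0 0 0 0" --pt "-1 0 0.56 0 0 0 0" --pt "-1 0 0.6 0 0 0 0" --pt "-1 0 0.6 0 0 0 0" --pt "-1 0 0.6 0 0 0 0" --newtons 60

```text
clock: 4.15
ee_pos: [0.4686, -0.1947, 0.0655]
tcp_rot: [2.59, -1.775, 0.003]
contact_force: [1.3, -0.6, 2.5]
width: 0.0108
grip_force: 60.1
```

Request:
move_arm --pt "-1 0 0.02 0 0 0 0" --pt "-1 0 0.04 0 0 0 0" --pt "-1 0 0.06 0 0 0 0" --pt "-1 0 0.08 0 0 0 0" --pt "-1 0 0.1 0 0 0 0" --pt "-1 0 0.12 0 0 0 0" --pt "-1 0 0.12 0 0 0 0"

```text
clock: 4.73
ee_pos: [0.466, -0.1956, 0.0655]
tcp_rot: [2.591, -1.775, 0.004]
contact_force: [2.6, 0.6, 2.4]
width: 0.0111
grip_force: 60.1
```

Request:
move_arm --pt "-1 0 0.02 0 0 0 0" --pt "-1 0 0.04 0 0 0 0" --pt "-1 0 0.06 0 0 0 0" --pt "-1 0 0.06 0 0 0 0"

```text
clock: 5.07
ee_pos: [0.4646, -0.1962, 0.0655]
tcp_rot: [2.591, -1.775, 0.003]
contact_force: [3.5, 0.6, 3.7]
width: 0.0108
grip_force: 60.2
```

Request:
move_arm --pt "-1 0 0.02 0 0 0 0" --pt "-1 0 0.04 0 0 0 0" --pt "-1 0 0.04 0 0 0 0"

```text
clock: 5.32
ee_pos: [0.4637, -0.1966, 0.0655]
tcp_rot: [2.591, -1.775, 0.003]
contact_force: [3.2, 0.4, 4.4]
width: 0.0107
grip_force: 60.3
```

Request:
move_arm --pt "-1 0 0.02 0 0 0 0" --pt "-1 0 0.04 0 0 0 0" --pt "-1 0 0.04 0 0 0 0"

```text
clock: 5.57
ee_pos: [0.4627, -0.1969, 0.0655]
tcp_rot: [2.591, -1.775, 0.003]
contact_force: [3.1, 0.6, 5.5]
width: 0.0109
grip_force: 60.4
```

Request:
move_arm --pt "-1 0 0 -0.02 0 0 0" --pt "-1 0 0.02 -0.02 0 0 0" --pt "-1 0 0.02 -0.02 0 0 0"

```text
clock: 5.82
ee_pos: [0.4614, -0.197, 0.0654]
tcp_rot: [2.59, -1.775, 0.001]
contact_force: [1.6, 0.4, 3.9]
width: 0.011
grip_force: 60.0
```

Request:
move_arm --pt "-1 0 0.02 0 0 0 0" --pt "-1 0 0.04 0 0 0 0" --pt "-1 0 0.04 0 0 0 0"

```text
clock: 6.07
ee_pos: [0.4605, -0.1974, 0.0655]
tcp_rot: [2.59, -1.775, 0.001]
contact_force: [1.0, -0.1, 1.7]
width: 0.0107
grip_force: 59.9
```

Request:
move_arm --pt "-1 0 0.02 0 0 0 0" --pt "-1 0 0.04 0 0 0 0" --pt "-1 0 0.04 0 0 0 0"

```text
clock: 6.32
ee_pos: [0.4596, -0.1978, 0.0655]
tcp_rot: [2.59, -1.775, 0.001]
contact_force: [2.2, 1.0, 0.6]
width: 0.0111
grip_force: 59.8
```

Request:
move_arm --pt "-1 0 0.02 0 0 0 0" --pt "-1 0 0.03 0 0 0 0" --pt "-1 0 0.03 0 0 0 0"

```text
clock: 6.57
ee_pos: [0.4592, -0.1979, 0.0655]
tcp_rot: [2.59, -1.775, 0.002]
contact_force: [1.7, 2.2, -2.0]
width: 0.0108
grip_force: 59.5
```

Request:
move_arm --pt "-1 0 0.02 0 0 0 0" --pt "-1 0 0.02 0 0 0 0"

```text
clock: 6.73
ee_pos: [0.4592, -0.198, 0.0656]
tcp_rot: [2.591, -1.776, 0.003]
contact_force: [3.4, 1.9, -3.6]
width: 0.0108
grip_force: 59.2
```

Run:
```python
from h import *
o=env.get_obs(); print(o["clock"],o["ee_pos"],o["contact_force"],o["torque"])
W=None
p,d=grab_frame("top"); W=cloud("top",d); x,y,z=[W[...,i] for i in range(3)]
D=(d>0)&(x>.25)&(x<.55)&(y<-.1)&(y>-.36)&(z>.024)&(z<.05)
p2,d2=grab_frame("side")
q=np.hstack([cv2.resize(p[195:320,330:430],(400,500),interpolation=2),cv2.resize(p2[270:400,200:330],(400,500),interpolation=2)])
cv2.imwrite("pics/d2.png",q[:,:,::-1])
```

```text
6.7333 [ 0.45921216 -0.19802795  0.06559688] [ 3.36979766  1.93619155 -3.63446719] [ 0.61682354 -0.95032072  0.02761745]
```

View pics/d2.png

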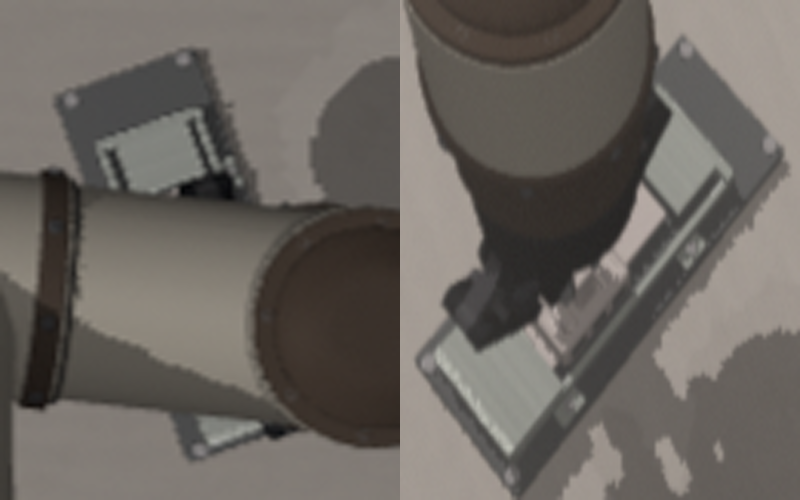

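The side view on the right shows the tongue's end just at the lip's edge, near (670,220). Total travel is about 25 mm, as predicted. One more small push will confirm contact.

Request:
move_arm --pt "-1 0 0.02 0 0 0 0" --pt "-1 0 0.02 0 0 0 0" --pt "-1 0 0.02 0 0 0 0"

```text
clock: 7.08
ee_pos: [0.4591, -0.1982, 0.0658]
tcp_rot: [2.591, -1.776, 0.004]
contact_force: [3.5, 2.6, -3.6]
width: 0.0109
grip_force: 59.1
```

Request:
move_arm --pt "-1 0 0.009 -0.022 0.5 0 0" --pt "-1 0 0.028 -0.045 1.0 0 0" --pt "-1 0 0.048 -0.067 1.5 0 0" --pt "-1 0 0.048 -0.067 1.5 0 0"

```text
clock: 7.42
ee_pos: [0.4577, -0.1988, 0.0677]
tcp_rot: [-2.573, 1.764, -0.028]
contact_force: [3.9, 3.3, -4.3]
width: 0.0108
grip_force: 59.0
```

Request:
move_arm --pt "-1 0 0.019 -0.022 0.5 0 0" --pt "-1 0 0.038 -0.045 1.0 0 0" --pt "-1 0 0.058 -0.067 1.5 0 0" --pt "-1 0 0.058 -0.067 1.5 0 0"

```text
clock: 7.75
ee_pos: [0.4564, -0.1994, 0.0694]
tcp_rot: [-2.555, 1.752, -0.051]
contact_force: [5.2, 3.3, -3.1]
width: 0.0109
grip_force: 59.0
```

Request:
move_arm --pt "-1 0 0.01 -0.022 0.5 0 0" --pt "-1 0 0.025 -0.045 1.0 0 0" --pt "-1 0 0.045 -0.067 1.5 0 0" --pt "-1 0 0.065 -0.09 2.0 0 0" --pt "-1 0 0.065 -0.09 2.0 0 0"

```text
clock: 8.17
ee_pos: [0.4545, -0.2001, 0.0715]
tcp_rot: [-2.531, 1.735, -0.08]
contact_force: [3.4, 3.0, -3.9]
width: 0.0109
grip_force: 59.0
```

Request:
move_arm --pt "-1 0 0.03 -0.045 1.0 0 0" --pt "-1 0 0.07 -0.09 2.0 0 0" --pt "-1 0 0.108 -0.135 3.0 0 0" --pt "-1 0 0.128 -0.157 3.5 0 0" --pt "-1 0 0.128 -0.157 3.5 0 0" --pt "-1 0 0.128 -0.157 3.5 0 0" --pt "-1 0 0.128 -0.157 3.5 0 0"

```text
clock: 8.75
ee_pos: [0.4512, -0.2013, 0.075]
tcp_rot: [-2.49, 1.706, -0.129]
contact_force: [4.1, 2.4, -2.7]
width: 0.0108
grip_force: 59.3
```

Run:
```python
from h import *
from scipy.spatial.transform import Rotation as R
o=env.get_obs(); M=R.from_rotvec(o["tcp_rot"]); print(o["ee_pos"],o["contact_force"],np.arccos(-M.as_matrix()[2,2]))
a=np.radians(21.2)
for n,r in(("toe",(0,.066,.0537)),("tongue",(0,-.059,.0527))):
    w=o["ee_pos"]+M.apply(r); print(n,w.round(4),w[:2]@[np.cos(a),np.sin(a)])
p,d=grab_frame("side"); cv2.imwrite("pics/s3.png",cv2.resize(p[250:410,190:350],(640,600),interpolation=2)[:,:,::-1])
```

```text
[ 0.45122828 -0.20132237  0.07498752] [ 4.07912861  2.44676562 -2.74898365] 0.1480476044722621
toe [ 0.3978 -0.2222  0.0121] 0.2905297432851732
tongue [ 0.5129 -0.1775  0.0316] 0.41401518556974626
```

View pics/s3.png

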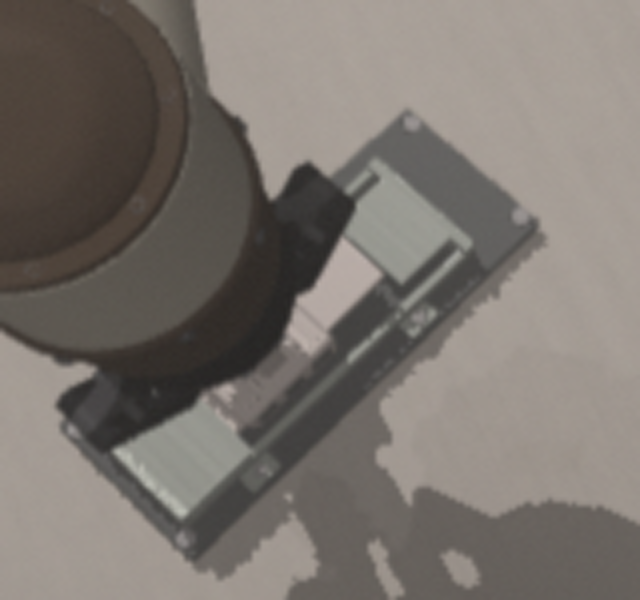

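The tongue is up over the lip, with its raised end at about (350,260), and the toe is still under the ledge. By kinematics the tilt is 0.148 rad and the tongue is about 24 mm above the plate. I'll slide out along the cassette's own axis.

Request:
move_arm --pt "-1 0 -0.05 0 0 0 0" --pt "-1 0 -0.13 0 0 0 0" --pt "-1 0 -0.22 0 0 0 0" --pt "-1 0 -0.31 0 0 0 0" --pt "-1 0 -0.4 0 0 0 0" --pt "-1 0 -0.4 0 0 0 0"

```text
clock: 9.3
ee_pos: [0.4605, -0.1976, 0.0762]
tcp_rot: [-2.49, 1.706, -0.128]
contact_force: [0.2, -0.5, -2.8]
width: 0.0106
grip_force: 59.3
```

Request:
move_arm --pt "-1 0 -0.1 0 0 0 0" --pt "-1 0 -0.2 0 0 0 0" --pt "-1 0 -0.3 0 0 0 0" --pt "-1 0 -0.4 0 0 0 0" --pt "-1 0 -0.5 0 0 0 0" --pt "-1 0 -0.6 0 0 0 0" --pt "-1 0 -0.6 0 0 0 0"

```text
clock: 9.88
ee_pos: [0.475, -0.1922, 0.0788]
tcp_rot: [-2.49, 1.705, -0.13]
contact_force: [0.1, -0.7, -2.7]
width: 0.0107
grip_force: 59.3
```

Request:
move_arm --pt "-1 0 -0.1 0 0 0 0" --pt "-1 0 -0.2 0 0 0 0" --pt "-1 0 -0.3 0 0 0 0" --pt "-1 0 -0.4 0 0 0 0" --pt "-1 0 -0.5 0 0 0 0" --pt "-1 0 -0.6 0 0 0 0" --pt "-1 0 -0.68 0 0 0 0" --pt "-1 0 -0.68 0 0 0 0"

```text
clock: 10.55
ee_pos: [0.4905, -0.1861, 0.0812]
tcp_rot: [-2.49, 1.705, -0.13]
contact_force: [-0.4, -0.3, -2.6]
width: 0.0105
grip_force: 59.3
```

Request:
move_arm --pt "-1 0 -0.015 -0.1 0 0 0" --pt "-1 0 -0.03 -0.2 0 0 0" --pt "-1 0 -0.045 -0.3 0 0 0" --pt "-1 0 -0.06 -0.4 0 0 0" --pt "-1 0 -0.09 -0.6 0 0 0" --pt "-1 0 -0.13 -0.9 0 0 0" --pt "-1 0 -0.19 -1.3 0 0 0" --pt "-1 0 -0.25 -1.7 0 0 0" --pt "-1 0 -0.31 -2.1 0 0 0" --pt "-1 0 -0.37 -2.5 0 0 0" --pt "-1 0 -0.43 -2.9 0 0 0" --pt "-1 0 -0.49 -3.3 0 0 0" --pt "-1 0 -0.52 -3.5 0 0 0" --pt "-1 0 -0.52 -3.5 0 0 0"

```text
clock: 11.72
ee_pos: [0.4907, -0.1863, 0.1714]
tcp_rot: [-2.489, 1.704, -0.134]
contact_force: [0.3, 0.2, -2.7]
width: 0.0108
grip_force: 59.3
```

```bash
cat > goal.py <<'E'
from h import *
import sys
from scipy.spatial.transform import Rotation as R
x,y,z,deg=map(float,sys.argv[1:])
o=env.get_obs(); M=R.from_rotvec(o["tcp_rot"]); a=np.radians(deg)
G=R.from_matrix(np.array([[np.sin(a),-np.cos(a),0],[-np.cos(a),-np.sin(a),0],[0,0,-1]]).T)
print(o["clock"],o["ee_pos"],o["contact_force"],(M.inv().apply(np.array([x,y,z])-o["ee_pos"])/.025).round(3),np.degrees((M.inv()*G).as_rotvec()).round(2))
E
python3 goal.py .544 .165 .165 -2.9
```

```text
11.7167 [ 0.49065053 -0.18626436  0.17137311] [ 0.31429428  0.15645829 -2.67728555] [-12.333  -6.952   1.267] [-8.58  1.6  24.04]
```

Request:
move_arm --pt "-1 -0.4 -0.2 0.04 -0.6 0.1 1.6" --pt "-1 -1.2 -0.7 0.12 -1.2 0.2 3.2" --pt "-1 -2.2 -1.24 0.23 -1.8 0.3 5" --pt "-1 -3.2 -1.8 0.33 -2.4 0.4 6.7" --pt "-1 -4.2 -2.37 0.43 -3 0.55 8.4" --pt "-1 -5.2 -2.93 0.53 -3.7 0.7 10.3" --pt "-1 -6.2 -3.5 0.64 -4.3 0.8 12" --pt "-1 -7.2 -4.06 0.74 -5 0.95 14" --pt "-1 -8.2 -4.62 0.84 -5.7 1.1 16" --pt "-1 -9.2 -5.2 0.95 -6.4 1.2 18" --pt "-1 -10.2 -5.75 1.05 -7.1 1.3 20" --pt "-1 -11.2 -6.3 1.15 -7.8 1.45 22" --pt "-1 -11.9 -6.7 1.22 -8.3 1.55 23.3" --pt "-1 -12.33 -7.07 1.27 -8.58 1.6 24" --pt "-1 -12.33 -7.07 1.27 -8.58 1.6 24" --pt "-1 -12.33 -7.07 1.27 -8.58 1.6 24" --pt "-1 -12.33 -7.07 1.27 -8.58 1.6 24"

```text
clock: 13.13
ee_pos: [0.5453, 0.1656, 0.1629]
tcp_rot: [2.162, -2.274, -0.005]
contact_force: [0.1, 0.5, -2.6]
width: 0.0107
grip_force: 59.2
```

```bash
python3 goal.py .547 .165 .075 -2.9
python3 - <<'E'
from h import *
p,d=grab_frame("side"); cv2.imwrite("pics/s4.png",cv2.resize(p[60:260,120:360],(720,600),interpolation=2)[:,:,::-1])
W=cloud("side",d); x,y,z=[W[...,i] for i in range(3)]
m=(z>.095)&(z<.14)&(abs(x-.545)<.1)&(abs(y-.165)<.08)&(p.min(-1)>120)
print(m.sum(), W[m].min(0),W[m].max(0))
E
```

```text
13.1333 [0.54530548 0.16559775 0.16286033] [ 0.13778186  0.54979731 -2.59683096] [ 0.018 -0.087  3.514] [ 0.29 -0.03  0.02]
727 [0.47932862 0.14656351 0.10799583] [0.60462196 0.18831518 0.13322191]
```

View pics/s4.png

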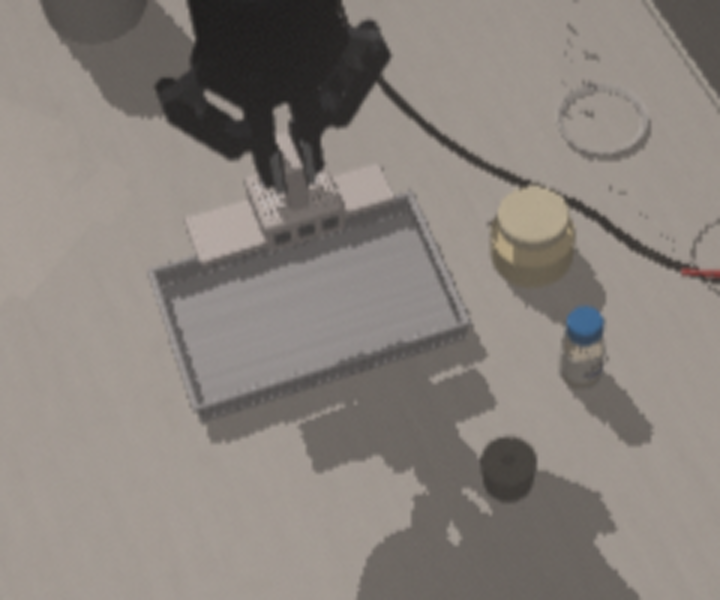

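The cassette is held level over the tray, drawn above it at (290,210) in the crop. By depth it spans x 0.479–0.605 and is centred at y 0.167, which suits the tray. The jar, vial and stopper are clear. I'll lower it now.

Request:
move_arm --pt "-1 0 0 0.5 0.1 0 0" --pt "-1 0 0 1 0.2 0 0" --pt "-1 0 0 1.5 0.3 0 0" --pt "-1 0 0 2 0.3 0 0" --pt "-1 0 0 2.5 0.3 0 0" --pt "-1 0 0 3 0.3 0 0" --pt "-1 0 0 3.4 0.3 0 0" --pt "-1 0 0 3.6 0.3 0 0" --pt "-1 0 0 3.75 0.3 0 0" --pt "-1 0 0 3.85 0.3 0 0" --pt "-1 0 0 3.9 0.3 0 0" --pt "-1 0 0 3.95 0.3 0 0" --pt "-1 0 0 3.95 0.3 0 0" --pt "-1 0 0 3.95 0.3 0 0"

```text
clock: 14.35
ee_pos: [0.5458, 0.1663, 0.0652]
tcp_rot: [-2.164, 2.275, -0.002]
contact_force: [0.3, 0.5, -3.0]
width: 0.0104
grip_force: 59.2
```

Request:
move_arm --pt "-1 0 0 0.03 0 0 0" --pt "-1 0 0 0.06 0 0 0" --pt "-1 0 0 0.09 0 0 0" --pt "-1 0 0 0.09 0 0 0"

```text
clock: 14.68
ee_pos: [0.5455, 0.1661, 0.0625]
tcp_rot: [-2.164, 2.276, -0.002]
contact_force: [-0.0, 0.4, -3.1]
width: 0.011
grip_force: 59.2
```

Request:
move_arm --pt "-1 0 0 0.02 0 0 0" --pt "-1 0 0 0.04 0 0 0" --pt "-1 0 0 0.06 0 0 0" --pt "-1 0 0 0.06 0 0 0"

```text
clock: 15.02
ee_pos: [0.5456, 0.1662, 0.061]
tcp_rot: [-2.164, 2.275, -0.002]
contact_force: [0.4, 0.1, -2.5]
width: 0.0109
grip_force: 59.2
```

Request:
move_arm --pt "-1 0 0 0.02 0 0 0" --pt "-1 0 0 0.03 0 0 0" --pt "-1 0 0 0.03 0 0 0"

```text
clock: 15.27
ee_pos: [0.5457, 0.1662, 0.0605]
tcp_rot: [-2.164, 2.275, -0.002]
contact_force: [-0.6, 0.2, -1.5]
width: 0.0106
grip_force: 59.6
```

Request:
move_arm --pt "-1 0 0 0.02 0 0 0" --pt "-1 0 0 0.03 0 0 0" --pt "-1 0 0 0.03 0 0 0"

```text
clock: 15.52
ee_pos: [0.5457, 0.1663, 0.0605]
tcp_rot: [-2.164, 2.275, -0.002]
contact_force: [-2.9, 0.6, 4.9]
width: 0.0108
grip_force: 60.5
```

The cassette is resting on the floor of the tray. I'll release it and rise.

Request:
move_arm --pt "-0.6 0 0 0 0 0 0" --pt "-0.4 0 0 0 0 0 0" --pt "-0.2 0 0 0 0 0 0" --pt "0 0 0 0 0 0 0" --pt "0 0 0 0 0 0 0" --pt "0 0 0 0 0 0 0" --pt "0 0 0 -0.3 0 0 0" --pt "0 0 0 -0.8 0 0 0" --pt "0 0 0 -1.5 0 0 0" --pt "0 0 0 -2.5 0 0 0" --pt "0 0 0 -3.5 0 0 0" --pt "0 0 0 -4.5 0 0 0" --pt "0 0 0 -5 0 0 0" --pt "0 0 0 -5 0 0 0" --pt "0 0 0 -5 0 0 0" --pt "0 0 0 -5 0 0 0"

```text
clock: 16.85
ee_pos: [0.5447, 0.1659, 0.1839]
tcp_rot: [-2.165, 2.277, -0.001]
contact_force: [0.5, 0.1, 0.2]
width: 0.0433
grip_force: 0.0
```

Run:
```python
from h import *
o=env.get_obs(); print(o["clock"],o["ee_pos"],o["contact_force"],o["width"])
p,d=grab_frame("side"); cv2.imwrite("pics/s5.png",cv2.resize(p[60:260,120:360],(720,600),interpolation=2)[:,:,::-1])
```

```text
16.85 [0.54469823 0.16586422 0.18387195] [0.47962519 0.14427118 0.21423633] 0.04329539816128811
```

View pics/s5.png

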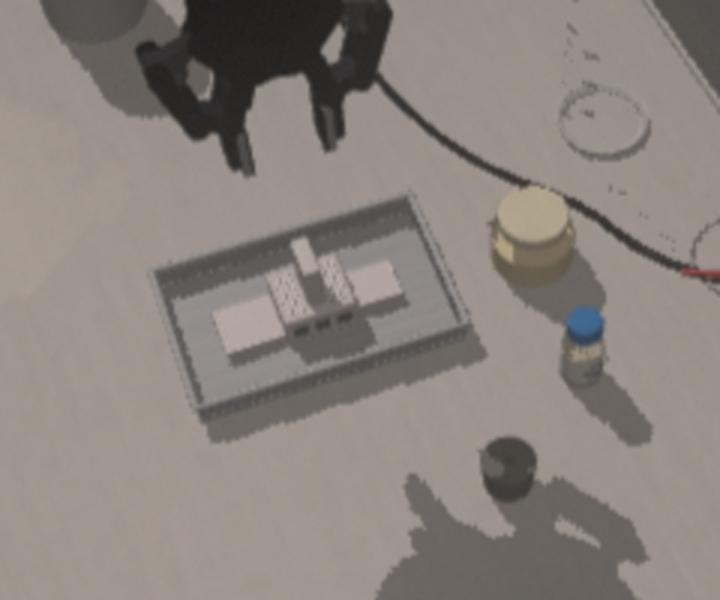

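The cassette lies flat and centred in the tray at (310,300) with its fin up. The gripper is clear and the bystanders are where they were.

```bash
python3 -c "
from station import close_job
print(close_job())"
```

```text
the job is handed in; nothing more can be done
None
```

The cassette is out of its dock and lies flat, fin up and released, near the centre of the tray. The job was handed in at about 17 s; `close_job()` returned no verdict. The highest wrist force I read against the dock was about 7 N, and the vial, jar and stopper were not touched.

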